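Pottery studio: change over the flask in the foot grinder and hold it down

ROBOT

A 7-joint arm with a two-finger parallel gripper is mounted at the origin on the work surface. World frame = base frame: x ahead of the robot, y to its left, z up, the work surface at z = 0. Lengths are in m, angles in degrees, forces in N, time in s.
With the tool pointing down it reaches from about 0.35 to 0.9 m from the base axis. Payload 19.9 kg.
Tool frame: the origin (TCP) lies at the very end of the fingers, on their centre line; the grasp point (between the pads) lies 19 mm behind it (grip_depth is the distance from the TCP to the grasp point, in m); y points along the fingers, z is the direction in which the jaws open and shut, and the axes are right-handed (so a half turn about y gives the same grasp; the last joint's range is limited). The gripper opens to 94 mm and grips with 3 to 60 N. Pads are 16 mm wide; open, the fingers measure 119 mm over their backs; the gripper's body (75 mm by 177 mm) begins 78 mm behind the grasp point.
Start: joints at [68.726, 23.915, -0.59, 92.452, 0.269, 63.638, -3.037], TCP at [0.202, -0.591, 0.205] pointing down, gripper open.
Joint ranges: [-161.28, 161.28], [-22.2, 115.67], [-73.04, 71.86], [3.21, 147.25], [-68.34, 248.33], [10.77, 114.83], [-161.83, 161.83]. Speed limits (degrees/s): [108.29, 108.29, 136.94, 136.94, 172.46, 172.46, 172.46].

INTERFACE

Orientations are given as [roll, pitch, yaw] about the fixed x, y, z axes, in that order (R = Rz(yaw) Ry(pitch) Rx(roll)).
In Python, from station import reach, move_linear, goto_joints, command_gripper, wait, inverse_kinematics, get_obs, read_camera, IKError, close_job, spot_in, spot_point, grip_depth gives the robot as it stands. The module is installed in compiled form; this text tells all that it offers. Calls block until the motion is done:
- reach(position, orientation): joint-space move of the TCP to a pose.
- move_linear(position, ori=None, vel=0.15): straight line of the TCP; ori=None keeps the orientation; vel is the mean speed in m/s.
- goto_joints(angles): joint-space move.
- command_gripper(opening, grip_force=None): opening from 0.0 (shut) to 1.0 (fully open); grip_force is the grip in N (None keeps the last); returns when the fingers have stopped.
- wait(seconds).
- inverse_kinematics(position, orientation): joint angles nearest the present ones, or None.
- get_obs(): the state.
- read_camera(name): name is "scene" or "top" or "wrist"; returns a dict with "color" (480x640x3 uint8, red, green, blue), "fovy" (degrees; the focal length in pixels is half the picture's height over the tangent of half this angle, whatever the lens; pixels are square), "cx", "cy" (the principal point, pixels), "R" (3x3) and "t" (3): a world point X has camera coordinates R X + t. Camera axes: x right, y down, z forward; pixel columns grow to the right and rows downward; lengths in m; the calibration is good to about 2 mm. A picture is of the moment at which its call begins. There is no depth.
A pose or a line that the arm cannot do raises IKError and nothing moves.
- close_job(): hands the job in, once; it reports no verdict.
Trained networks look in the newest picture that a camera, given by its name, has taken for a name from the list of things; names that differ only in an ending like _2 or _b are one class to them, and where a whole thing is asked for, a point or a joint stands for the part that bears it (a point fixed in the world has none). Each returns a list of dicts, best first, with "p" (0 to 1); they miss things now and then, are a little off and sometimes report something else, mostly with a low value. They report only what shows in the picture. A call takes as long as a camera call. They do not tell look-alikes from the thing itself.
- spot_in(camera, label): "point" ([x, y, z] in m, in the coordinates of the camera as it stood for that picture, good to about 4 mm: the middle of the surface that is visible of it).
- spot_point(camera, label): "point" ([x, y, z] in m, in the coordinates of the camera as it stood for that picture, good to about 4 mm: a listed point, or the origin of a listed thing).
The state is a dict: "t": time; "qpos": joint angles; "joint_velocities": joint speeds; "tau": joint torques, N m; "eef_pos": TCP position; "orientation": TCP orientation; "force": force on the tool from outside, world axes, zero at the start; "torque": the same for the moment, N m; "grip_width": opening from 0.0 (shut) to 1.0 (fully open).
Only numpy, scipy, OpenCV 4.12 (cv2) and the standard library are available. Lean on these libraries where they do the work, as an engineer would, in place of code of your own. Each camera call takes 0.05 s, during which the arm holds its last target.

TASK

Lift the finished clay flask out of the sprung ring of the foot grinder and stand it upright, centred, in the empty place in the row of flasks on the kiln shelf, and let go of it. Then seat the flask that stands alone on the table foot-down and upright in the ring, press it down until the ring is fully down against its springs, and finish while still holding it pressed down. Leave the other flasks, jars and cup as they stand.

Things in the scene. Friction and masses are not known exactly. Their poses are not given: they have to be found in the camera images.
- done_flask_center (a point): Round clay flask, 100 mm high, 0.15 to 0.3 kg: foot 38 mm across, belly 64 mm across 30 mm above the foot, straight neck 24 mm across from 60 to 92 mm above the foot, lip 29 mm across on top. Point on its axis, 50 mm above the foot; z up the axis; yaw means nothing. The finished one, at the start sitting loose in the ring of the grinder.
- next_flask_center (a point): Round clay flask, 100 mm high, 0.15 to 0.3 kg: foot 38 mm across, belly 64 mm across 30 mm above the foot, straight neck 24 mm across from 60 to 92 mm above the foot, lip 29 mm across on top. Point on its axis, 50 mm above the foot; z up the axis; yaw means nothing. The next one: at the start it stands alone on the table, on the robot's right.
- row_flask_a_center (a point): Round clay flask, 100 mm high, 0.15 to 0.3 kg: foot 38 mm across, belly 64 mm across 30 mm above the foot, straight neck 24 mm across from 60 to 92 mm above the foot, lip 29 mm across on top. Point on its axis, 50 mm above the foot; z up the axis; yaw means nothing. One of the three finished flasks standing in the row on the kiln shelf; not to be moved.
- row_flask_b_center (a point): Round clay flask, 100 mm high, 0.15 to 0.3 kg: foot 38 mm across, belly 64 mm across 30 mm above the foot, straight neck 24 mm across from 60 to 92 mm above the foot, lip 29 mm across on top. Point on its axis, 50 mm above the foot; z up the axis; yaw means nothing. One of the three finished flasks standing in the row on the kiln shelf; not to be moved.
- row_flask_c_center (a point): Round clay flask, 100 mm high, 0.15 to 0.3 kg: foot 38 mm across, belly 64 mm across 30 mm above the foot, straight neck 24 mm across from 60 to 92 mm above the foot, lip 29 mm across on top. Point on its axis, 50 mm above the foot; z up the axis; yaw means nothing. One of the three finished flasks standing in the row on the kiln shelf; not to be moved.
- kiln_shelf: cream kiln shelf, a slab 120 mm (its x) by 370 mm (its y) on short props; flat top face 45 mm above the table. Origin on the table under its centre, z up. Four places in a row along its y, 85 mm apart: three have flasks, one is empty.
- empty_place_mark (a point): the empty place in the row: centre of a faint flat round foot mark, 44 mm in diameter, on the shelf's top face; can be any of the four places, also between two flasks (belly to belly leaves about 21 mm each side there). z up; y along the row.
- ring_top (a point): centre of the top face of the grinder's aluminium ring, 56 mm above the table when up: hole 48 mm across, 74 mm across outside, 12 mm thick. A flask's foot passes the hole with 5 mm to spare all round and the flask rests on the underside of its belly, foot about 14 mm below the ring's top face. z up; moves with the ring.
- cradle_ring (a joint): downward travel of the ring in m: 0 up, 0.016 fully down at its stop. Springs push it up: about 5 N to start it moving (a flask's own weight does not), about 13 N at the stop (the flask's weight helps by about 2 N); it springs back up when the push ends.
- jar_a_center (a point): small lidded clay jar, 60 mm in diameter, 43 mm high, standing on the table; point at its centre. Leave it alone.
- jar_b_center (a point): small lidded clay jar, 60 mm in diameter, 43 mm high, standing on the table; point at its centre. Leave it alone.
- jar_c_center (a point): small lidded clay jar, 60 mm in diameter, 43 mm high, standing on the table; point at its centre. Leave it alone.
- glaze_cup_center (a point): white open cup, 72 mm in diameter, 70 mm high, standing on the table; point on its axis 35 mm up. Leave it alone.
- grinder: the foot grinder: grey base plate 125 mm square, 12 mm thick, with four posts (8 mm thick, 53 mm from the middle, tops 62 mm above the table) on which the ring slides straight down. Origin on the table under its centre, on the ring's axis; z up.
Things that resemble listed ones, but are neither listed nor needed, are in the scene too. What is shaped like the part that bears done_flask_center but purple is not meant.

How it is judged (in metres and radians):
On the way, in this order (a step that is already met when the one before it is completed fails the run):
1. the finished flask stands upright and released in the empty place of the row (horizontal distance between done_flask_center and empty_place_mark below 0.015 m and z of done_flask_center in the frame of empty_place_mark between 0.044 and 0.056 m and angle between done_flask_center's own z axis and vertical below 0.12 rad and linear speed of done_flask below 0.03 m/s and contact force between the fingers and done_flask below 0.05 N and contact force between done_flask and kiln_shelf above 0.5 N), for 0.2 s.
2. the next flask sits upright in the ring (horizontal distance between next_flask_center and ring_top below 0.006 m and z of next_flask_center in the frame of ring_top between 0.028 and 0.042 m and angle between next_flask_center's own z axis and vertical below 0.15 rad), for 0.2 s.
At the end, for the whole second after the job is handed in: Finished flask upright, still, released, within 15 mm of the empty place; row flasks upright, within 15 mm of their starts; next flask in the ring within 6 mm of centre, tilted under 0.15 rad; the robot touches it and keeps the ring over 13.5 mm down (of 16) through the last second (all of step 1 and all of step 2 and distance of each of row_flask_a_center, row_flask_b_center, row_flask_c_center from where it was at the start of the episode below 0.015 m and angle between each of row_flask_a_center, row_flask_b_center, row_flask_c_center's own z axis and vertical below 0.12 rad and value of joint cradle_ring above 0.0135 m and contact force between next_flask and cradle_ring above 4 N and contact force between any of the fingers, the arm and next_flask above 2 N); the arm keeps its last pose, push and grip.
It fails at once if a flask of the row is knocked away or over (distance of any of row_flask_a_center, row_flask_b_center, row_flask_c_center from where it was at the start of the episode above 0.03 m or angle between any of row_flask_a_center, row_flask_b_center, row_flask_c_center's own z axis and vertical above 0.5 rad).
It fails at once if a jar or the cup is pushed away or over (distance of any of jar_a_center, jar_b_center, jar_c_center, glaze_cup_center from where it was at the start of the episode above 0.04 m or angle between any of jar_a_center, jar_b_center, jar_c_center, glaze_cup_center's own z axis and vertical above 0.5 rad).
It also fails if it takes over 56 s, if anything falls off the work surface, if the arm or the gripper's body presses on something with over 40 N, if the wrist force passes 120 N, or if a joint passes its speed limit or range.

## Working session

There is one attempt and no reset: what is moved stays moved. The work goes in short steps, each a Python script; the robot and the scene stay as the last script left them, time stands still between calls to the robot, and variables do not carry over. Pictures are saved under pics/ and viewed, and the job is handed in when it is done.

```bash
ls; mkdir -p pics; cat > h.py <<'E'
import numpy as np, cv2
from station import *
def save(c,name):
    cv2.imwrite('pics/'+name,cv2.cvtColor(c['color'],cv2.COLOR_RGB2BGR))
def f(c): return 240/np.tan(np.radians(c['fovy'])/2)
def world(c,p): return np.array(c['R']).T@(np.array(p)-np.array(c['t']))
def proj(c,X):
    q=np.array(c['R'])@np.array(X)+np.array(c['t']); return np.array([c['cx']+f(c)*q[0]/q[2], c['cy']+f(c)*q[1]/q[2]])
def ray(c,uv,z):
    R=np.array(c['R']);d=R.T@np.array([(uv[0]-c['cx'])/f(c),(uv[1]-c['cy'])/f(c),1]);o=-R.T@np.array(c['t'])
    return o+d*(z-o[2])/d[2]
E
python3 - <<'E'
from h import *
o=get_obs();print(o['t'],o['eef_pos'],o['orientation'],o['force'],grip_depth)
for n in ['scene','top']:
    c=read_camera(n);save(c,n+'0.png')
    print(n,c['fovy'],world(c,[0,0,0]))
    for l in ['done_flask_center','empty_place_mark','ring_top','kiln_shelf','jar_a_center','glaze_cup_center','grinder']:
        for d in spot_point(n,l):
            w=world(c,d['point']);print(l,round(d['p'],2),w.round(3),proj(c,w).round())
print(get_obs()['t'])
E
```

```text
pics
0.0 [ 0.20227285 -0.59096611  0.20485143] [-9.00685832e+01 -5.24244474e-03 -1.61102611e+02] [ 0.75641502 -0.55804842 -0.75707261] 0.0188
scene 46.66574864288442 [1.09030169 0.16644417 0.88131178]
done_flask_center 0.9 [ 0.357 -0.172  0.048] [273. 167.]
done_flask_center 0.6 [ 0.513 -0.18   0.091] [237. 208.]
empty_place_mark 0.81 [0.576 0.071 0.044] [357. 287.]
empty_place_mark 0.63 [ 0.691 -0.068  0.019] [260. 326.]
ring_top 0.93 [ 0.517 -0.179  0.063] [238. 219.]
ring_top 0.51 [0.573 0.202 0.001] [427. 318.]
kiln_shelf 0.59 [ 0.574  0.203 -0.003] [427. 319.]
jar_a_center 0.88 [0.426 0.036 0.019] [360. 227.]
glaze_cup_center 0.83 [ 0.712 -0.192  0.036] [188. 311.]
grinder 0.72 [ 0.518 -0.176 -0.001] [243. 241.]
grinder 0.19 [ 0.678 -0.31   0.02 ] [140. 282.]
top 54.81298271383796 [ 0.47904776 -0.01862942  0.90694042]
done_flask_center 0.77 [ 0.513 -0.18   0.091] [414. 237.]
done_flask_center 0.77 [ 0.359 -0.172  0.051] [409. 323.]
empty_place_mark 0.67 [0.574 0.073 0.047] [272. 210.]
empty_place_mark 0.15 [ 0.716 -0.196  0.04 ] [413. 132.]
ring_top 0.76 [ 0.513 -0.182  0.062] [412. 238.]
kiln_shelf 0.65 [ 0.569  0.199 -0.   ] [211. 217.]
kiln_shelf 0.65 [0.57  0.245 0.094] [173. 212.]
jar_a_center 0.57 [0.427 0.035 0.024] [296. 288.]
glaze_cup_center 0.55 [ 0.714 -0.194  0.041] [412. 132.]
grinder 0.78 [ 0.518 -0.183  0.001] [407. 237.]
0.8
```

View pics/scene0.png

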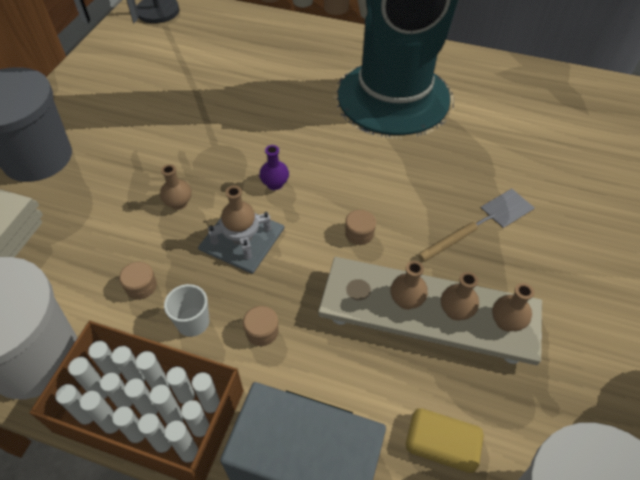

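View pics/top0.png

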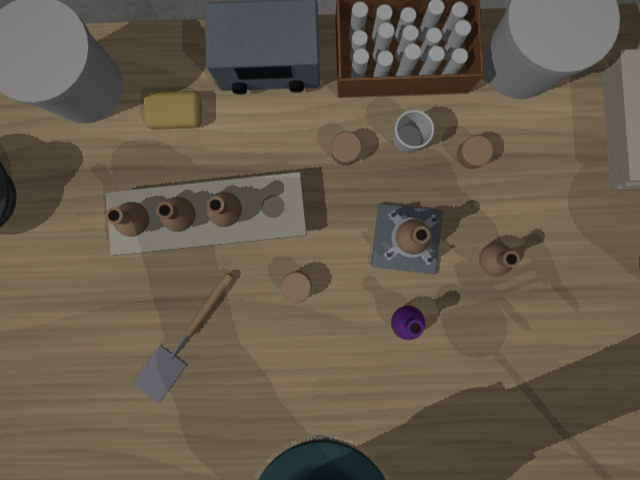

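Done flask: the brown one in the ring, top view (412,237). Next flask: the brown one standing alone, top (497,258) / scene (175,188). The purple one at top (409,323) is the look-alike. The empty mark is the row's last place, at top (273,207). I'll check these in an enlarged crop and measure the lips.

```bash
python3 - <<'E'
from h import *
c=read_camera('top');s=read_camera('scene')
import pickle;pickle.dump((c,s),open('cams.pkl','wb'))
im=cv2.cvtColor(c['color'],cv2.COLOR_RGB2BGR)
a=cv2.resize(im[195:285,380:530],None,fx=5.3,fy=5.3,interpolation=cv2.INTER_CUBIC)
cv2.imwrite('pics/cropA.png',a[:, :800])
b=cv2.resize(im[165:260,100:310],None,fx=3.8,fy=3.8,interpolation=cv2.INTER_CUBIC)
cv2.imwrite('pics/cropB.png',b)
for n,cc in(('top',c),('scene',s)):
  for l in ['done_flask_center','next_flask_center','row_flask_a_center','empty_place_mark','ring_top']:
    for fn in (spot_point,):
      for d in fn(n,l):
        w=world(cc,d['point']);print(n,l,round(d['p'],2),w.round(3),proj(cc,w).round())
E
```

```text
top done_flask_center 0.9 [ 0.358 -0.174  0.051] [410. 323.]
top done_flask_center 0.57 [ 0.512 -0.178  0.09 ] [413. 238.]
top next_flask_center 0.75 [ 0.47  -0.343  0.051] [500. 259.]
top next_flask_center 0.52 [0.43  0.037 0.023] [295. 286.]
top row_flask_a_center 0.62 [0.573 0.158 0.095] [221. 209.]
top row_flask_a_center 0.6 [0.574 0.246 0.094] [172. 210.]
top empty_place_mark 0.83 [0.578 0.073 0.045] [272. 208.]
top empty_place_mark 0.73 [0.572 0.246 0.093] [173. 211.]
top ring_top 0.78 [ 0.513 -0.184  0.063] [413. 238.]
scene done_flask_center 0.95 [ 0.354 -0.171  0.046] [274. 167.]
scene done_flask_center 0.94 [ 0.514 -0.18   0.09 ] [237. 209.]
scene next_flask_center 0.63 [ 0.474 -0.344  0.052] [171. 187.]
scene row_flask_a_center 0.6 [0.573 0.167 0.097] [415. 284.]
scene empty_place_mark 0.88 [0.579 0.072 0.042] [357. 289.]
scene ring_top 0.71 [ 0.517 -0.18   0.058] [238. 221.]
scene ring_top 0.69 [0.429 0.034 0.018] [359. 228.]
```

View pics/cropA.png

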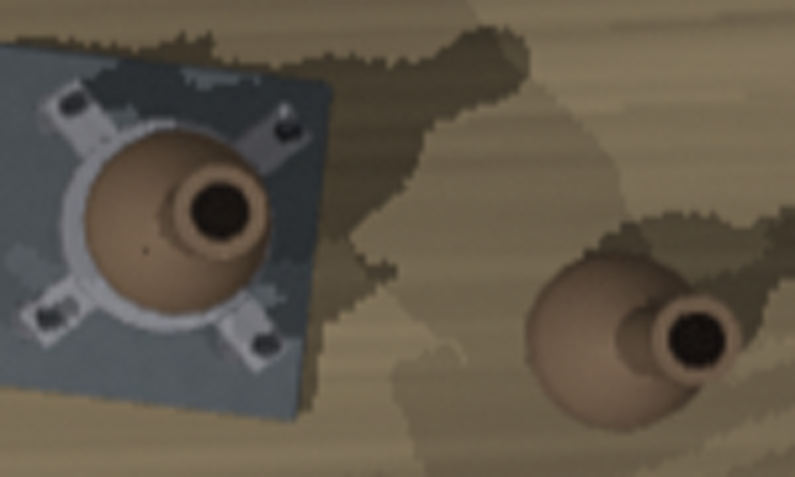

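View pics/cropB.png

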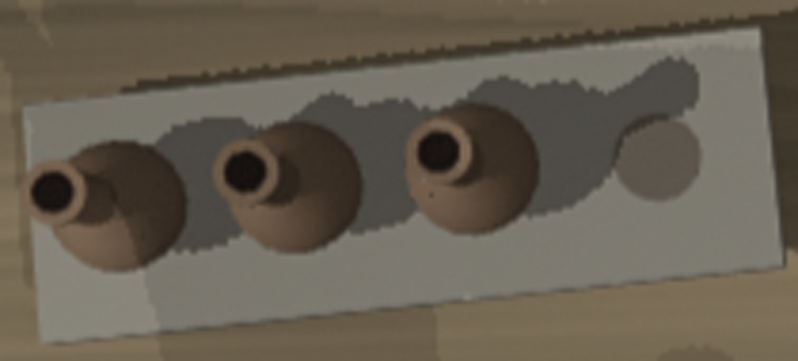

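The crop shows two brown flasks: the finished one with its lip at (421.7,234.8), and the next one with its lip at (511.3,259.2). The foot mark is at about (273.2,206.6), and the row runs slightly skewed. Next I turn these pixels into positions.

```bash
cat > m.py <<'E'
from h import *
import pickle;c,s=pickle.load(open('cams.pkl','rb'))
A=lambda u,v:(380+u/5.3-.4,195+v/5.3-.4); B=lambda u,v:(100+u/3.8-.37,165+v/3.8-.37)
print('done lip',ray(c,A(221,211),.142),'belly',ray(c,A(177,221),.072))
print('next lip',ray(c,A(696,340),.1),'belly',ray(c,A(617,342),.030))
L=[ray(c,B(*p),.145) for p in((53,192),(246,172),(438,151))];print('row',L)
print('bellies',[ray(c,B(*p),.075) for p in ((120,206),(297,187),(474,168))])
print('mark',ray(c,B(658,158),.045))
E
python3 m.py
python3 - <<'E'
import pickle,cv2
c,s=pickle.load(open('cams.pkl','rb'))
im=cv2.cvtColor(s['color'],cv2.COLOR_RGB2BGR)
a=cv2.resize(im[140:280,130:290],None,fx=4.2,fy=4.2,interpolation=cv2.INTER_CUBIC)
cv2.imwrite('pics/cropC.png',a)
a=cv2.resize(im[250:350,310:550],None,fx=3.3,fy=3.3,interpolation=cv2.INTER_CUBIC)
cv2.imwrite('pics/cropD.png',a)
E
```

```text
done lip [ 0.5151949  -0.18194702  0.142     ] belly [ 0.51555449 -0.18184526  0.072     ]
next lip [ 0.47037784 -0.34353926  0.1       ] belly [ 0.46974146 -0.34382522  0.03      ]
row [array([0.56253688, 0.32728422, 0.145     ]), array([0.568703 , 0.2423794, 0.145    ]), array([0.5753123 , 0.15804263, 0.145     ])]
bellies [array([0.56250032, 0.3268987 , 0.075     ]), array([0.56898965, 0.24198375, 0.075     ]), array([0.57546974, 0.15718982, 0.075     ])]
mark [0.58107861 0.07244974 0.045     ]
```

View pics/cropC.png

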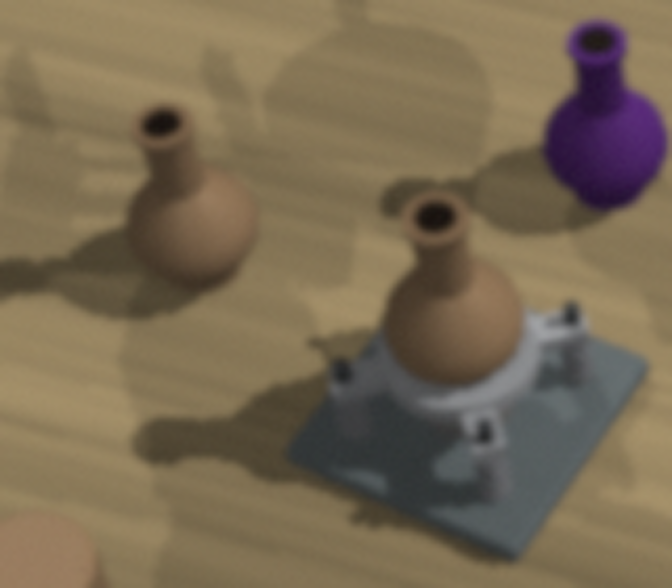

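View pics/cropD.png

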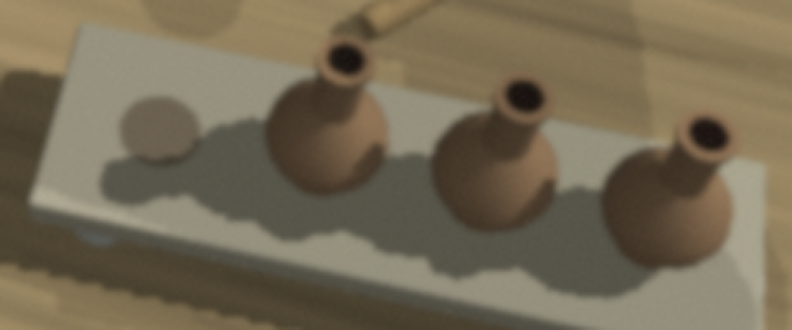

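```bash
cat >> m.py <<'E'
C=lambda u,v:(130+u/4.2-.38,140+v/4.2-.38); D=lambda u,v:(310+u/3.3-.35,250+v/3.3-.35)
print('S done',ray(s,C(435,217),.142),'next',ray(s,C(163,123),.1),'mark',ray(s,D(160,130),.045),'rowlips',[ray(s,D(*p),.145) for p in((346,61),(523,97),(708,134))])
R=-np.degrees(0)
for yaw in (-90,90,-86+0,94, -85.6-180+360,-176,0):
    for p in([.515,-.182,.25],[.581,.0725,.25],[.470,-.3435,.25]):
        q=inverse_kinematics(p,[-90,0,yaw]);print(yaw,p,None if q is None else np.round(q))
E
python3 m.py | tail -22
```

```text
S done [ 0.51610844 -0.17948344  0.142     ] next [ 0.47038027 -0.34080265  0.1       ] mark [0.5810324  0.07479083 0.045     ] rowlips [array([0.5761385 , 0.15980492, 0.145     ]), array([0.56952413, 0.24373498, 0.145     ]), array([0.56245889, 0.32893245, 0.145     ])]
-90 [0.515, -0.182, 0.25] [ 41.  16. -29. 100.   8.  67.   9.]
-90 [0.581, 0.0725, 0.25] [ 23.  23. -43.  94.  16.  70. -24.]
-90 [0.47, -0.3435, 0.25] [ 51.  19. -22.  95.   7.  68.  27.]
90 [0.515, -0.182, 0.25] [ -32.   23.   62.  102.  -22.   68. -144.]
90 [0.581, 0.0725, 0.25] [ 35.  29. -62.  94.  27.  73. 148.]
90 [0.47, -0.3435, 0.25] [  27.   17.    8.   96.   -3.   67. -145.]
-86 [0.515, -0.182, 0.25] [ 41.  16. -30. 100.   9.  67.  13.]
-86 [0.581, 0.0725, 0.25] [ 23.  23. -43.  94.  17.  70. -20.]
-86 [0.47, -0.3435, 0.25] [ 51.  19. -23.  95.   8.  68.  31.]
94 [0.515, -0.182, 0.25] [  20.   14.   -4.  101.    1.   66. -161.]
94 [0.581, 0.0725, 0.25] [ 35.  29. -62.  94.  27.  73. 152.]
94 [0.47, -0.3435, 0.25] [  27.   17.    7.   96.   -2.   67. -141.]
94.39999999999998 [0.515, -0.182, 0.25] [  20.   14.   -4.  101.    1.   66. -160.]
94.39999999999998 [0.581, 0.0725, 0.25] [ 35.  29. -62.  94.  27.  73. 152.]
94.39999999999998 [0.47, -0.3435, 0.25] [  27.   17.    7.   96.   -2.   67. -140.]
-176 [0.515, -0.182, 0.25] [ 30.  14. -16. 100.   4.  66. -74.]
-176 [0.581, 0.0725, 0.25] [  21.   22.  -40.   94.   15.   69. -109.]
-176 [0.47, -0.3435, 0.25] [ 38.  17.  -6.  96.   2.  67. -55.]
0 [0.515, -0.182, 0.25] [ 49.  17. -40. 100.  12.  67.  96.]
0 [0.581, 0.0725, 0.25] [ 30.  26. -54.  94.  22.  71.  62.]
0 [0.47, -0.3435, 0.25] [ 62.  21. -37.  95.  13.  69. 112.]
```

The two cameras agree within 3 mm and the row spacing comes out at 85 mm, so I use their means. I'll grasp the done flask by its neck with the jaws across the row (yaw -85.6).

```bash
python3 - <<'E'
from h import *
O=[-90,0,-85.6]
command_gripper(.65,20)
reach([.5157,-.1807,.25],O)
move_linear([.5157,-.1807,.155],vel=.25)
move_linear([.5157,-.1807,.1005],vel=.1)
o=get_obs();print(o['t'],o['eef_pos'],o['force'])
c=read_camera('scene');save(c,'g1.png')
command_gripper(0,20)
o=get_obs();print(o['t'],o['grip_width']*94,o['force'],o['eef_pos'])
c=read_camera('scene');save(c,'g2.png')
cv2.imwrite('pics/g12.png',np.hstack([cv2.resize(cv2.imread('pics/'+n)[130:290,150:310],(400,400)) for n in('g1.png','g2.png')]))
E
```

```text
5.1917 [ 0.51611805 -0.18078305  0.10112837] [ 0.3448194   0.74786523 -0.1984716 ]
5.875 27.948478616133535 [ 0.28825739 -0.07685185  1.4014798 ] [ 0.51572433 -0.18071013  0.10055217]
```

View pics/g12.png

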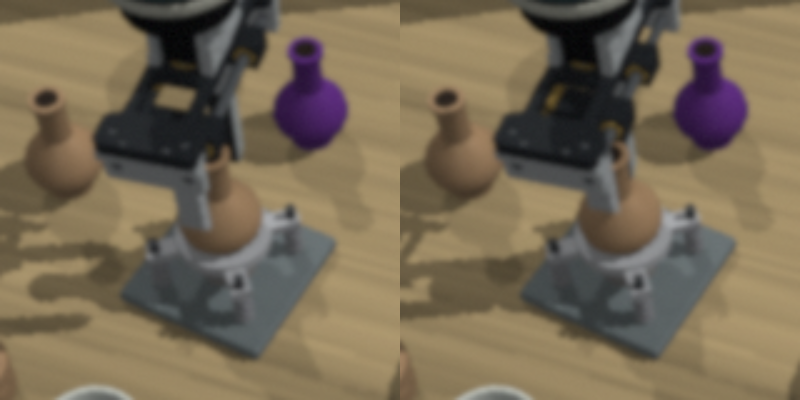

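The width of 28 mm against a 24 mm neck, with an upward force, suggests the fingertips are on the shoulder. I'll regrip slightly higher.

```bash
python3 - <<'E'
from h import *
command_gripper(.5)
move_linear([.5157,-.1807,.1055],vel=.1)
command_gripper(0,20)
o=get_obs();print(o['t'],o['grip_width']*94,o['force'],o['eef_pos'])
E
```

```text
7.1417 28.388716324909616 [-0.64877486  0.24418023  0.62107073] [ 0.51566528 -0.18070242  0.10546505]
```

```bash
python3 - <<'E'
from h import *
command_gripper(0,30)
move_linear([.5157,-.1807,.20],vel=.1)
o=get_obs();print(o['t'],o['grip_width']*94,o['force'],o['eef_pos'])
for n in('scene','wrist','top'):
    c=read_camera(n);save(c,'l_'+n+'.png')
    for d in spot_point(n,'ring_top')[:1]+spot_point(n,'done_flask_center')[:3]:print(n,d['p'],world(c,d['point']).round(4))
a=cv2.imread('pics/l_scene.png')[100:300,140:340];b=cv2.imread('pics/l_wrist.png')
cv2.imwrite('pics/l.png',np.hstack([cv2.resize(a,(360,360),interpolation=2),cv2.resize(b,(440,330)) if 0 else cv2.copyMakeBorder(cv2.resize(b,(440,330)),0,30,0,0,0)]))
E
```

```text
8.45 27.290815339899282 [ 0.15490764 -0.04126541 -2.9564655 ] [ 0.51537345 -0.18062993  0.19938052]
scene 0.85 [ 0.5148 -0.1814  0.0593]
scene 0.58 [ 0.3555 -0.1727  0.0467]
wrist 0.95 [ 0.517  -0.1759  0.1842]
wrist 0.59 [ 0.3564 -0.1739  0.0479]
top 0.97 [ 0.5146 -0.184   0.0637]
top 0.91 [ 0.5123 -0.1782  0.1875]
top 0.57 [ 0.359  -0.1722  0.0488]
```

View pics/l.png

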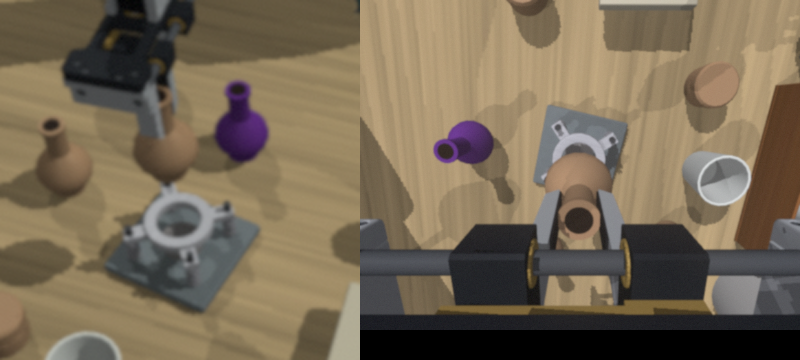

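The flask hangs upright between the fingers with a load of about 3 N. I carry it to the mark.

```bash
python3 - <<'E'
from h import *
move_linear([.5154,-.1806,.25],vel=.2)
move_linear([.581,.0736,.25],ori=[-90,0,-85.6],vel=.15)
move_linear([.581,.0736,.135],vel=.15)
wait(.2)
f0=get_obs()['force'];print(f0)
c=read_camera('top');save(c,'p_top.png');c=read_camera('scene');save(c,'p_scene.png')
z=.118
while z>.100:
    z-=.0015 if z<.113 else .003
    move_linear([.581,.0736,z],vel=.03)
    o=get_obs();print(round(z,4),(o['force']-f0).round(2),o['eef_pos'].round(4))
    if o['force'][2]-f0[2]>1.0: break
print(o['t'])
a=cv2.imread('pics/p_scene.png')[190:350,300:500];b=cv2.imread('pics/p_top.png')[140:300,160:360]
cv2.imwrite('pics/p.png',np.hstack([cv2.resize(x,(400,320),interpolation=2) for x in(a,b)]))
E
```

```text
[-0.34576127 -0.09621277 -1.55885583]
0.115 [-0.01  0.66 -0.23] [0.5811 0.0737 0.1151]
0.112 [ 1.36 -0.22  0.15] [0.5809 0.0735 0.1119]
0.1105 [0.04 0.28 0.61] [0.581  0.0736 0.1104]
0.109 [-0.51  0.89  3.76] [0.5812 0.0737 0.1092]
13.9833
```

View pics/p.png

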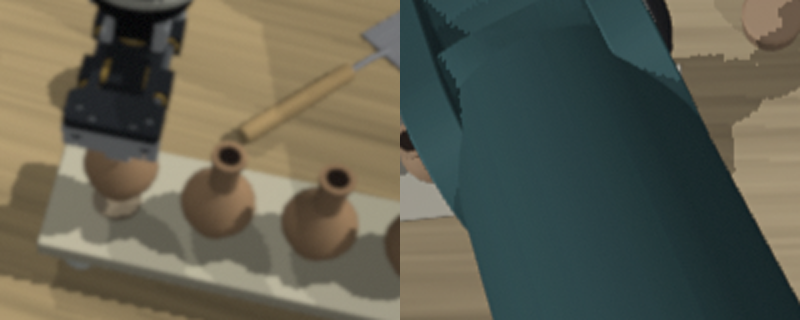

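Contact came at the expected height (0.109, with 0.1085 expected), so I release, retreat and check.

```bash
python3 - <<'E'
from h import *
command_gripper(.6)
move_linear([.581,.0736,.25],vel=.2)
move_linear([.4704,-.1,.25],vel=.3)
c=read_camera('top');save(c,'r_top.png')
for d in spot_point('top','ring_top')[:1]+spot_point('top','done_flask_center')[:6]:print(d['p'],world(c,d['point']).round(4))
c2=read_camera('scene');save(c2,'r_scene.png')
for d in spot_point('scene','ring_top')[:1]+spot_point('scene','done_flask_center')[:6]:print(d['p'],world(c2,d['point']).round(4))
print(get_obs()['t'],get_obs()['force'])
a=cv2.imread('pics/r_scene.png')[240:360,310:510];b=cv2.imread('pics/r_top.png')[160:280,160:360]
cv2.imwrite('pics/r.png',np.hstack([cv2.resize(x,(400,240),interpolation=2) for x in(a,b)]))
a=cv2.imread('pics/r_scene.png')[190:280,190:290];b=cv2.imread('pics/r_top.png')[195:285,370:470]
cv2.imwrite('pics/rr.png',np.hstack([cv2.resize(x,(400,360),interpolation=2) for x in(a,b)]))
E
```

```text
0.82 [0.575  0.0749 0.097 ]
0.69 [ 0.5166 -0.1788  0.0616]
0.89 [0.5807 0.0738 0.0944]
0.69 [ 0.3564 -0.1712  0.0488]
16.6167 [-0.08236846  0.06323649  0.86423941]
```

View pics/r.png

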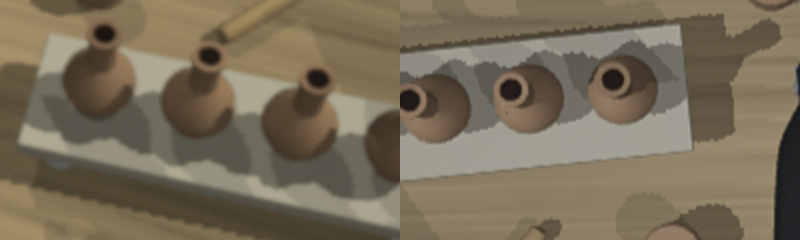

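View pics/rr.png

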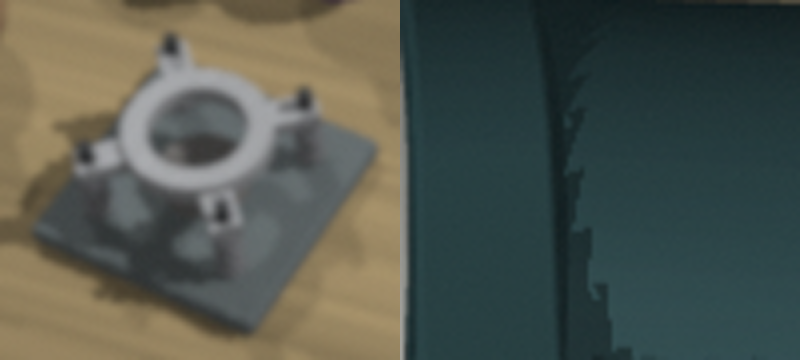

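The finished flask stands upright in the empty place and nothing else has moved. The ring is free, centred at about (239,223) in the scene view. Now I take the next flask.

```bash
python3 - <<'E'
from h import *
import pickle;c,s=pickle.load(open('cams.pkl','rb'))
print('ring scene',ray(s,(190+197/4-.4,190+131/4-.4),.056))
O=[-90,0,-85.6]
move_linear([.4704,-.342,.25],ori=O,vel=.25)
move_linear([.4704,-.342,.115],vel=.25)
move_linear([.4704,-.342,.0635],vel=.1)
print(get_obs()['force'])
command_gripper(0,40)
o=get_obs();print(o['t'],o['grip_width']*94,o['force'],o['eef_pos'])
move_linear([.4704,-.342,.22],vel=.15)
wait(.2)
o=get_obs();print(o['t'],o['grip_width']*94,o['force'],o['eef_pos'])
for n in('scene','top'):
    c=read_camera(n);save(c,'n_'+n+'.png')
    for d in spot_point(n,'ring_top')[:1]+spot_point(n,'next_flask_center')[:4]:print(n,d['p'],world(c,d['point']).round(4))
a=cv2.imread('pics/n_scene.png')[80:280,90:290];b=cv2.imread('pics/n_top.png')[160:360,380:580]
cv2.imwrite('pics/n.png',np.hstack([cv2.resize(x,(400,400),interpolation=2) for x in(a,b)]))
E
```

```text
ring scene [ 0.51778197 -0.17825086  0.056     ]
[-0.50927377 -0.75464821  0.78778387]
19.6833 27.049100736436156 [ 0.62964685 -0.19079155  3.40755908] [ 0.47058865 -0.34208876  0.06371406]
21.075 27.075185828253236 [-0.84211381 -0.20204678 -1.93750629] [ 0.47021411 -0.34186148  0.21936855]
scene 0.97 [ 0.5169 -0.1817  0.0602]
scene 0.74 [ 0.4692 -0.3402  0.2049]
scene 0.68 [0.575  0.1664 0.1005]
scene 0.49 [ 0.5711  0.2039 -0.0007]
top 0.97 [ 0.5162 -0.182   0.0638]
top 0.95 [ 0.4711 -0.3424  0.2074]
```

View pics/n.png

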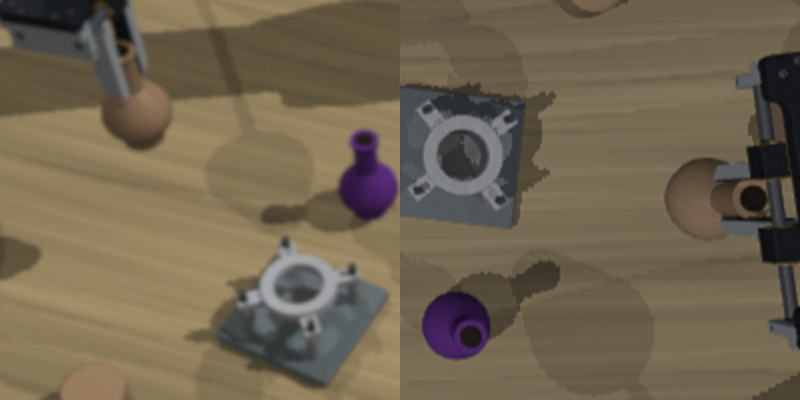

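The top view shows the ring centre at about (411,237), and the flask held upright with its belly at (533,259). I compute the offset between flask and tool, and the ring centre, from both views.

```bash
python3 - <<'E'
from h import *
import pickle;c,s=pickle.load(open('cams.pkl','rb'))
im=cv2.imread('pics/n_top.png')
print('top belly',ray(c,(380+306/2-.25,160+199/2-.25),.186),'lip',ray(c,(380+353/2-.25,160+198/2-.25),.256))
for n,cc,b in(('n_top',c,(385,210,440,265)),('n_scene',s,(205,195,275,250))):
    im=cv2.imread(f'pics/{n}.png')[b[1]:b[3],b[0]:b[2]]
    g=cv2.resize(im,None,fx=8,fy=8,interpolation=2)
    cv2.imwrite(f'pics/{n}_ring.png',g)
    h=cv2.cvtColor(im,cv2.COLOR_BGR2GRAY)
    print(n,np.percentile(h,[5,50,90,98]))
a=[cv2.resize(cv2.imread(f'pics/{n}_ring.png'),(400,400 if 'top' in n else 314)) for n in('n_top','n_scene')]
a[1]=cv2.copyMakeBorder(a[1],0,86,0,0,0);cv2.imwrite('pics/rings.png',np.hstack(a))
E
```

```text
top belly [ 0.46954379 -0.34237251  0.186     ] lip [ 0.47020054 -0.34350444  0.256     ]
n_top [ 46.  86. 131. 133.]
n_scene [ 63. 119. 155. 166.]
```

View pics/rings.png

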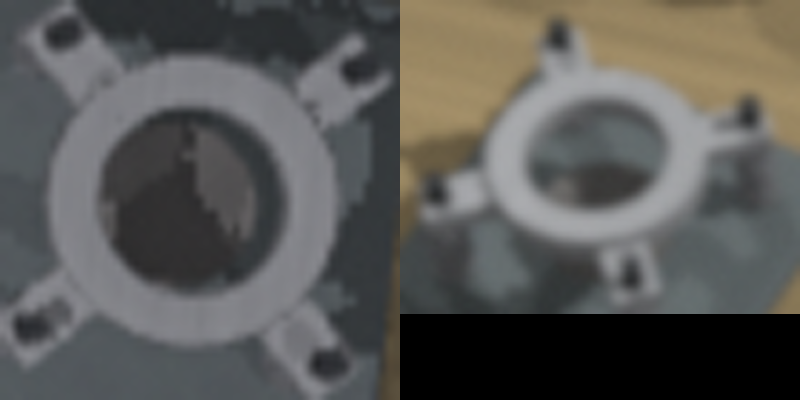

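```bash
python3 - <<'E'
from h import *
import pickle;c,s=pickle.load(open('cams.pkl','rb'))
print(ray(c,(410.98,237.26),.056),ray(s,(238.9,221.6),.056))
E
```

```text
[ 0.51459989 -0.18120914  0.056     ] [ 0.51608445 -0.17887596  0.056     ]
```

```bash
python3 - <<'E'
from h import *
X=[.5155,-.1803]
move_linear([*X,.22],vel=.15)
move_linear([*X,.128],vel=.12)
wait(.2);f0=get_obs()['force'];print(f0)
c=read_camera('scene');save(c,'s1.png')
z=.122
while z>.098:
    z-=.002
    move_linear([*X,z],vel=.03)
    o=get_obs();d=o['force']-f0;print(round(z,4),d.round(2),o['eef_pos'].round(4))
    if d[2]>3 or np.hypot(*d[:2])>4: break
wait(.3)
o=get_obs();print(o['t'],(o['force']-f0).round(2),o['grip_width']*94)
c=read_camera('scene');save(c,'s2.png')
for d in spot_point('scene','next_flask_center')[:4]:print(d['p'],world(c,d['point']).round(4))
cv2.imwrite('pics/s.png',np.hstack([cv2.resize(cv2.imread('pics/'+n)[140:280,170:310],(400,400),interpolation=2) for n in('s1.png','s2.png')]))
E
```

```text
[-0.13399715  0.84714767 -1.02092832]
0.12 [ 0.15 -0.69 -0.3 ] [ 0.5154 -0.1802  0.1198]
0.118 [ 0.87 -1.08 -0.85] [ 0.5155 -0.1803  0.1179]
0.116 [ 0.07 -1.58 -0.86] [ 0.5154 -0.1803  0.1159]
0.114 [ 0.58 -0.46 -1.05] [ 0.5154 -0.1803  0.1139]
0.112 [ 0.69 -0.23 -1.19] [ 0.5154 -0.1803  0.1118]
0.11 [ 0.36 -1.39 -1.72] [ 0.5154 -0.1803  0.1099]
0.108 [ 0.33 -0.9  -0.67] [ 0.5154 -0.1803  0.1079]
0.106 [-0.08 -0.94 -0.8 ] [ 0.5154 -0.1803  0.1059]
0.104 [-0.98 -0.96  4.19] [ 0.5156 -0.1804  0.1042]
26.525 [-1.63 -0.58  4.56] 27.453122945592057
0.75 [ 0.5171 -0.1805  0.0904]
```

View pics/s.png

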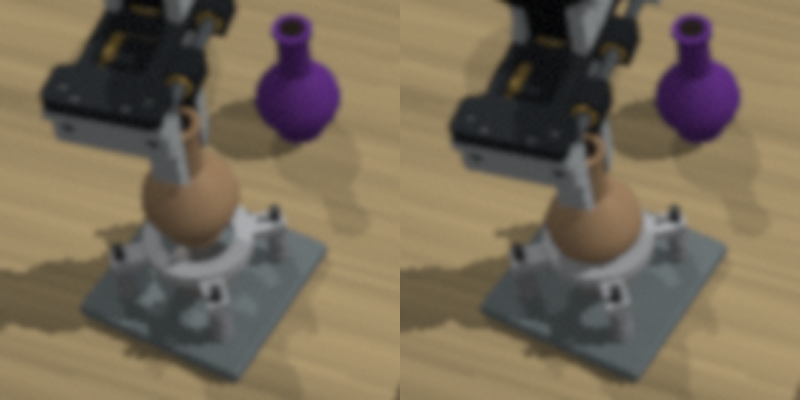

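The flask is seated: contact came at 0.105 as expected, and the side forces are small. Now I press.

```bash
python3 - <<'E'
from h import *
X=[.5155,-.1803]
command_gripper(0,60)
wait(.2);print(get_obs()['force'],get_obs()['grip_width']*94)
z=.104
while z>.070:
    z-=.002
    move_linear([*X,z],vel=.04)
    o=get_obs();print(round(z,4),o['force'].round(2),o['eef_pos'].round(4))
    if o['force'][2]>24: break
wait(.3);o=get_obs();print(o['t'],o['force'],o['torque'],o['grip_width']*94)
c=read_camera('scene');save(c,'t.png')
for l in('next_flask_center','ring_top'):
    for d in spot_point('scene',l)[:2]:print(l,d['p'],world(c,d['point']).round(4))
cv2.imwrite('pics/tt.png',np.hstack([cv2.resize(cv2.imread('pics/'+n)[140:280,170:310],(400,400),interpolation=2) for n in('s2.png','t.png')]))
E
```

```text
[-1.11785311  0.08377839  3.73947133] 26.231030771993314
0.102 [-0.87 -0.33  5.28] [ 0.5155 -0.1803  0.102 ]
0.1 [-1.5  -0.51  4.82] [ 0.5156 -0.1803  0.1001]
0.098 [-1.17 -0.83  6.53] [ 0.5156 -0.1803  0.0981]
0.096 [-1.06 -0.66  6.91] [ 0.5156 -0.1804  0.0962]
0.094 [-1.75 -0.7   8.31] [ 0.5156 -0.1804  0.0943]
0.092 [-2.23 -1.14  9.39] [ 0.5157 -0.1804  0.0923]
0.09 [-2.35 -1.83 11.11] [ 0.5157 -0.1804  0.0904]
0.088 [-3.42 -1.09 12.97] [ 0.5158 -0.1805  0.0886]
0.086 [-8.81  0.16 36.7 ] [ 0.5165 -0.1809  0.088 ]
29.5917 [-8.97833193  0.59857884 36.85583627] [-0.07687164  2.18505664 -0.01727467] 26.336851066923998
next_flask_center 0.97 [ 0.5173 -0.1823  0.0743]
ring_top 0.73 [ 0.6772 -0.3083  0.0218]
ring_top 0.66 [ 0.5163 -0.1796  0.0443]
```

View pics/tt.png

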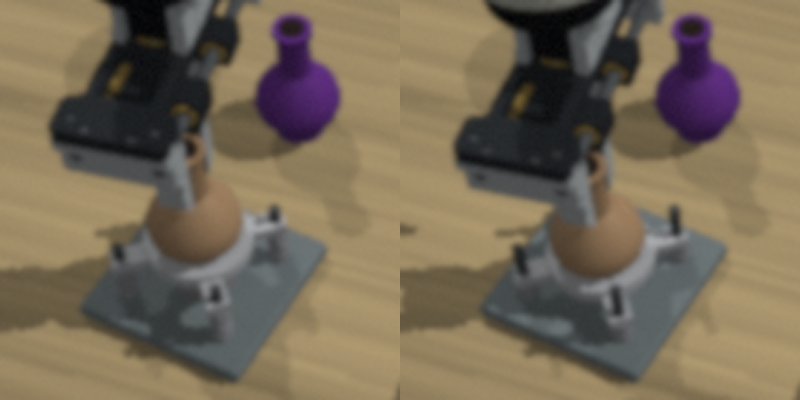

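Travel is about 16.5 mm and the force rises sharply from 13 to 37 N, so the ring is on its stop. I ease off to a moderate force, make a final check and hand in.

```bash
python3 - <<'E'
from h import *
move_linear([.5155,-.1803,.0868],vel=.02)
wait(.5);o=get_obs();print(o['t'],o['force'],o['eef_pos'],o['grip_width']*94)
c=read_camera('scene');save(c,'end.png')
for l in('done_flask_center','next_flask_center','ring_top'):
    for d in spot_point('scene',l)[:5]:print(l,round(d['p'],2),world(c,d['point']).round(4))
E
```

```text
30.4917 [-6.61036063 -0.32552569 26.20968544] [ 0.516198   -0.18076071  0.0882053 ] 26.422627068928154
done_flask_center 0.69 [ 0.3555 -0.172   0.049 ]
done_flask_center 0.55 [0.5816 0.0726 0.0943]
next_flask_center 0.76 [ 0.5155 -0.181   0.0777]
next_flask_center 0.4 [ 0.5216 -0.1757 -0.0016]
ring_top 0.76 [ 0.5161 -0.1794  0.046 ]
```

View pics/end.png

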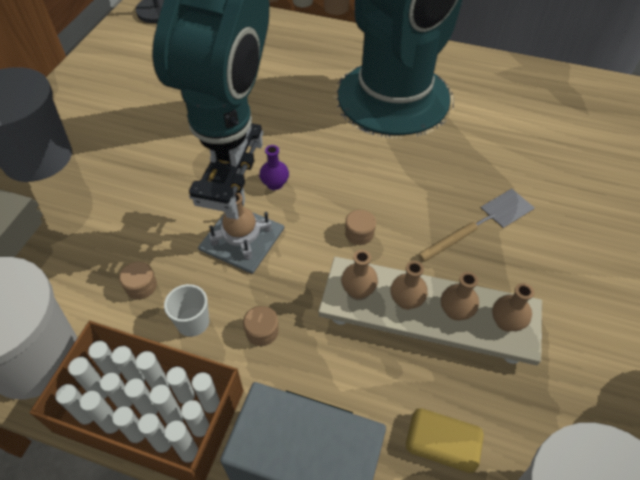

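The row is complete, with the finished flask at (360,278). The next flask is in the ring at (238,220) and pressed down, and the jars and cup are where they were.

```bash
python3 -c "
from station import *
close_job()"
```

```text
the job is handed in; nothing more can be done
```

Both steps are done and the job is handed in; the last state I read was at 30.5 s of the 56 s allowed. `close_job()` gives no verdict, so the checks below are my own.

- **Finished flask:** I lifted it out of the ring by the neck and released it in the empty place, where it stands upright. The last look put it at (0.582, 0.073), about 1 mm from the mark as I measured it.
- **Next flask:** it is seated in the ring and held pressed down with about 26 N. After contact the ring moved down about 16.5 mm and the force jumped sharply from 13 N, so it was on its stop. The flask and ring centres agree within about 2 mm.
- **Row flasks, jars and cup:** they look unmoved in the final picture; I checked this by eye only.

**Disagreements:**
- The gripper read about 26–28 mm on the 24 mm neck. Regripping higher did not change that, but both flasks held firmly.
- The two cameras differed by 2–3 mm in y, so I used the mean.
- The press briefly reached 37 N at the stop before I eased it. About 7 N of side force in x remained at the end.
- The network that looks for the finished flask also kept reporting the purple look-alike, which I ignored.

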